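# Lift a crispbread off the baking sheet with a turner and lay it on the stack

## Task

Pick up the turner, slide its blade under the crispbread that lies on the baking sheet, lift it off and lay it squarely on top of the two crispbreads stacked on the wooden board, keeping the stack neat. Never touch a crispbread with the gripper itself, and leave the mug and the jars where they are. Finally lay the turner down with its blade flat on the hob or the worktop, touching no crispbread.

Things in the scene. Friction and masses are not known exactly. Their poses are not given: they have to be found in the camera images.
- turner: cranked kitchen turner, loose, 160 g; starts blade flat on the black hob (5 mm above the worktop). Origin: under the grip, on the plane of the blade's underside; x from handle to blade, z up. Slippery steel blade: x 75 to 155 mm, 76 wide, 2 thick, underside at z = 0. Neck 22 wide slopes from its rear edge up to the black handle: flat-sided, 22 wide (y), z 44 to 72 mm, x -75 to 40 mm, level
- turner_grip (a point): centre of the turner's handle at the place to grip it, 58 mm above the plane of the blade's underside; axes as the turner
- turner_edge (a point): middle of the blade's front edge, on its underside, 155 mm ahead of the turner's origin; axes as the turner
- sheet: dark steel baking sheet, fixed, 200 (x) by 190 (y), floor 4 thick; open at the front (-x) and the sides, with an upturned lip at the back (+x) that rises to 20 mm. Origin: underside centre, z up
- sheet_lip (a point): foot of the lip's inner face, middle of its width, on the sheet's floor (95 mm in x and 4 mm in z from the sheet's origin); axes as the sheet
- crispbread: the crispbread to move: brown rigid square slab, loose, 100 x 100 x 12, about 90 g, its underside bevelled all round (7 mm in, 5 mm high), so that the blade can get under it once the lip keeps it from sliding away. Starts on the baking sheet. Origin: underside centre, z up
- board: square wooden board 150 x 150 x 15, fixed; origin at underside centre
- stack_lower: lower crispbread of the stack, same size as the other, loose on the board; origin at underside centre
- stack_upper: upper crispbread of the stack, same size, loose on the lower one; its top is 39 mm above the worktop. Origin at underside centre
- mug: white mug, 92 x 127 x 95, loose bystander; origin at underside centre
- jar: glass jar with a red lid, 58 x 62 x 86, loose bystander; origin at underside centre
- spice_jar: spice jar with a black cap, 41 diameter, 105 tall, loose bystander; origin at underside centre

How it is judged:
On the way:
1. the crispbread is carried by the turner, lifted clear of the baking sheet (z of crispbread in the frame of sheet above 0.035 m and contact force between turner and crispbread above 0.3 N), for 0.3 s.
At the end, for the whole second after the job is handed in: the crispbread lies flat and still on the stack, within 14 mm each way and 0.2 rad of the one below; the two below lie as true on each other, the lowest within 30 mm of the board's middle; the turner lies flat (0.12 rad) and still on hob or worktop, touching no crispbread (x of crispbread in the frame of stack_upper between -0.014 and 0.014 m and y of crispbread in the frame of stack_upper between -0.014 and 0.014 m and z of crispbread in the frame of stack_upper between 0.009 and 0.015 m and (angle between the x axis of crispbread and the x axis of stack_upper, either way round below 0.2 rad or angle between the x axis of crispbread and the y axis of stack_upper, either way round below 0.2 rad) and x of stack_upper in the frame of stack_lower between -0.014 and 0.014 m and y of stack_upper in the frame of stack_lower between -0.014 and 0.014 m and angle between the x axis of stack_upper and the x axis of stack_lower, either way round below 0.2 rad and angle between crispbread's own z axis and vertical below 0.06 rad and linear speed of each of crispbread, turner below 0.02 m/s and horizontal distance between stack_lower and board below 0.03 m and z of stack_lower in the frame of board between 0.012 and 0.018 m and height (world z) of turner below 0.02 m and angle between turner's own z axis and vertical below 0.12 rad and contact force between turner and crispbread below 0.05 N and contact force between turner and stack_upper below 0.05 N and contact force between turner and stack_lower below 0.05 N).
It fails at once if the gripper touches a crispbread (contact force between the fingers and crispbread above 0.5 N or contact force between the fingers and stack_upper above 0.5 N or contact force between the fingers and stack_lower above 0.5 N).
It fails at once if the mug, the jar or the spice jar is moved by more than 30 mm or tipped over (distance of any of mug, jar, spice_jar from where it was at the start of the episode above 0.03 m or angle between any of mug, jar, spice_jar's own z axis and vertical above 0.5 rad).
It also fails if it takes over 70 s, if anything falls off the work surface, if the arm or the gripper's body presses on something with over 40 N, if the wrist force passes 120 N, or if a joint passes its speed limit or range.

## Robot

A 6-joint arm with a two-finger parallel gripper is mounted at the origin on a cart in front of the work surface, level with it; the furniture and walls round the work are solid. World frame = base frame: x ahead of the robot, y to its left, z up, the work surface at z = 0. Lengths are in m, angles in rad, forces in N, time in s.
With the tool pointing down it reaches from about 0.325 to 0.9 m from the base axis. Payload 6.1 kg.
Tool frame: the origin (TCP) lies on the centre line of the jaws, within the pads' length; the fingertips stand 17 mm ahead of it and the grasp point (between the pads) lies 2 mm behind it (env.tip_extent is the distance from the TCP to the fingertips, in m); z points along the fingers, y is the line along which they close (so a half turn about z gives the same grasp; the last joint's range is limited). The gripper opens to 85 mm and grips with 20 to 120 N. Pads are 22 mm wide; open, the fingers measure 114 mm over their backs; the gripper's body (76 mm by 85 mm) begins 54 mm behind the grasp point. The pads swing forward as they close: fully open they stand 13 mm farther back than shut.
Start: joints at [1.125, 0.22, 1.526, -0, 1.395, -0.126], TCP at [0.196, 0.593, 0.248] pointing down, gripper open.
Joint ranges: [-2.98, 2.98], [-0.91, 2.08], [0.09, 2.57], [-1.24, 4.39], [0.2, 2.65], [-2.68, 2.68]. Speed limits (rad/s): [2.57, 2.57, 3.01, 3.14, 3.14, 3.14].

## Interface

Orientations are given as a unit quaternion [w, x, y, z].
In Python, from cell import env, optics gives the robot as it stands. The module is installed in compiled form; this text tells all that it offers.
- The arm moves only by the tool drive_tool, never from a script. Its argument "moves" is a list of rows, each an object with "twist": the turn, a rotation vector about the tool's x, y, z in rad, a list of three; "slide": the shift along the tool's x, y, z in mm, a list of three; "claw": the opening, from 0 (shut) to 1 (fully open). A call has 1 to 12 rows; each row is the pose to reach, as a shift and turn from the pose commanded when the call began, along the tool's axes at that moment; what a row does not reach only later rows make up. A row lasts 1/12 s, in which the tool goes at most 41.7 mm and 7.16 degrees, less where a joint would pass 70% of its speed; a pose out of reach is approached as far as the arm can. A call with a gripper value outside its range is refused whole. The fingers move at their own pace and stop on an object; "squeeze" is the grip in N (left out, the last holds). Time passes only in rows, so rows that repeat a pose let the fingers close. It gives the time, the measured TCP pose, the force, the opening and the grip force at its end, in the units of the state.
- env.state(): the state, without advancing time (a new reading comes with each control period).
- optics.camera(name): name is "scene" or "top" or "wrist"; returns the picture (400x640x3 uint8, red, green, blue); there is no depth.
- optics.camera_model(name): a dict with "fx", "fy", "cx", "cy" (pixels), "rvec" (rotation vector, rad) and "tvec" (3), from world to camera coordinates, as OpenCV has them. Camera axes: x right, y down, z forward; pixel columns grow to the right and rows downward; lengths in m; the calibration is good to about 2 mm. A picture is of the moment at which its call begins: read the wrist's pose just before it. camera_model takes no time and is no camera call; for the wrist camera it gives the pose at the moment of the call.
- env.hand_in(): hands the job in; it is judged then, once.
The state is a dict: "t": time; "joint_positions": joint angles; "dq": joint speeds; "effort": joint torques, N m; "ee_pos": TCP position; "eef_rot": TCP orientation; "contact_force": force on the tool from outside, world axes, zero at the start; "moment": the same for the moment, N m; "opening": finger opening in m; "gripper_force": force on a finger pad.
Only numpy, scipy, OpenCV 4.12 (cv2) and the standard library are available. Lean on these libraries where they do the work, as an engineer would, in place of code of your own. Each camera call takes 0.05 s, during which the arm holds its last target. There are 200 camera calls.

## Working session

There is one attempt and no reset: what is moved stays moved. The work goes in short steps, Python scripts to look and compute and a tool call to move; the robot and the scene stay as the last step left them, time stands still between calls to the robot, and variables do not carry over. Pictures are saved under pics/ and viewed, at most 10 in all, crops included, and the job is handed in when it is done.

Besides the shell and the picture viewer there is one more tool, called by a JSON object that holds its "op" and its "data", one argument or row to a line. drive_tool: Moves the arm, as the interface text tells. Its arguments: {"type":"object","properties":{"moves":{"type":"array","items":{"type":"object","properties":{"twist":{"type":"array","items":{"type":"number"}},"slide":{"type":"array","items":{"type":"number"}},"claw":{"type":"number"}}}},"squeeze":{"type":"number"}},"required":["moves"]}

```bash
mkdir -p pics; cat > h.py <<'E'
import numpy as np, cv2
from scipy.spatial.transform import Rotation as R
from cell import env, optics
def ray(name,uv,z,m=None):
    m=m or optics.camera_model(name)
    Rm=R.from_rotvec(np.ravel(m['rvec'])).as_matrix();t=np.ravel(m['tvec'])
    o=-Rm.T@t
    out=[]
    for u,v in np.atleast_2d(uv):
        d=Rm.T@np.array([(u-m['cx'])/m['fx'],(v-m['cy'])/m['fy'],1])
        out.append(o+d*(z-o[2])/d[2])
    return np.array(out)
def proj(name,P,m=None):
    m=m or optics.camera_model(name)
    return cv2.projectPoints(np.atleast_2d(np.array(P,float)),np.ravel(m['rvec']).astype(float),np.ravel(m['tvec']).astype(float),np.array([[m['fx'],0,m['cx']],[0,m['fy'],m['cy']],[0,0,1.]]),None)[0][:,0]
def save(name,f,box=None,s=1):
    im=optics.camera(name)[:,:,::-1]
    if box: im=im[box[1]:box[3],box[0]:box[2]]
    cv2.imwrite('pics/'+f,cv2.resize(im,None,fx=s,fy=s,interpolation=cv2.INTER_CUBIC))
E
python3 - <<'E'
from h import *
save('top','top0.png',s=1.25); save('scene','scene0.png',s=1.25)
m=optics.camera_model('top');print(m); print(env.state())
print(ray('top',[(0,0),(640,0),(0,400),(640,400)],0))
E
```

```text
{'fx': 462.34740108863525, 'fy': 462.34740108863525, 'cx': 314.8684402957709, 'cy': 209.22395779272284, 'rvec': array([ 2.16699645, -2.13208589,  0.10900742]), 'tvec': array([-0.14341578,  0.66864507,  1.33373271])}
{'t': 0.1, 'joint_positions': array([ 1.12490894e+00,  2.21139595e-01,  1.52755478e+00,  2.56022137e-05,
        1.39471199e+00, -1.26137017e-01]), 'dq': array([ 0.00014571, -0.00235193, -0.00282068,  0.0005574 ,  0.00074061,
       -0.00049569]), 'effort': array([-6.96560219e-04, -4.98251331e+01, -3.90545940e+01, -2.53017815e-04,
        5.86770111e-03, -2.56584462e-05]), 'ee_pos': array([0.1962379 , 0.59282142, 0.24728263]), 'eef_rot': array([-2.67939873e-04,  1.59197143e-01,  9.87246396e-01, -8.66463175e-04]), 'contact_force': array([-0.11235286, -0.30171507, -0.5059636 ]), 'moment': array([-0.03237701,  0.02067099,  0.03420675]), 'gripper_force': 0.0, 'opening': 0.08517414521827395}
[[ 1.35091344  0.91254226  0.        ]
 [ 1.36325018 -1.15678876  0.        ]
 [ 0.09576273  0.7857762   0.        ]
 [ 0.13779504 -1.07528197  0.        ]]
```

View pics/top0.png

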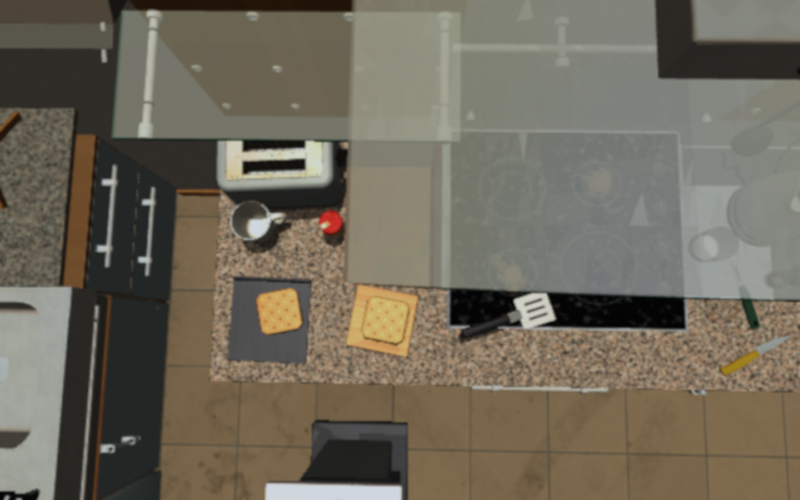

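View pics/scene0.png

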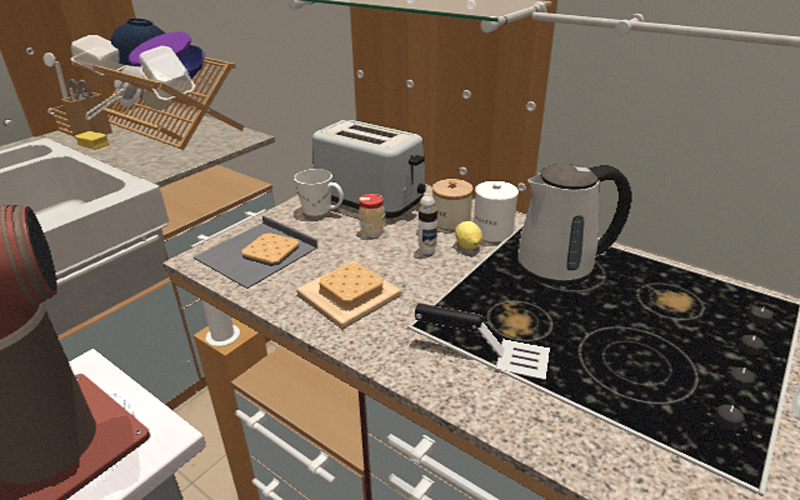

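Top view: sheet spans about (230–310, 278–362), its bread is near (279,311), and the stack is near (386,320). The turner runs from its handle at (462,335) to its blade at (550,310). The scene view agrees: the lip is on the far side, beside the mug. I'll enlarge both for measuring.

```bash
python3 - <<'E'
from h import *
a=optics.camera('top')[210:300,170:450,::-1]; b=optics.camera('scene')[160:310,150:450,::-1]
a=cv2.resize(a,(800,257),interpolation=cv2.INTER_CUBIC)
cv2.imwrite('pics/c0.png',a)
cv2.imwrite('pics/c1.png',cv2.resize(b,(800,400),interpolation=cv2.INTER_CUBIC))
m=optics.camera_model('scene');print(m)
E
```

```text
{'fx': 442.21490977633556, 'fy': 442.21490977633556, 'cx': 319.2031868651394, 'cy': 196.5729474789711, 'rvec': array([ 1.93876322, -0.97672416,  0.52607944]), 'tvec': array([-0.50550381,  0.29160755,  0.80016702])}
```

View pics/c0.png

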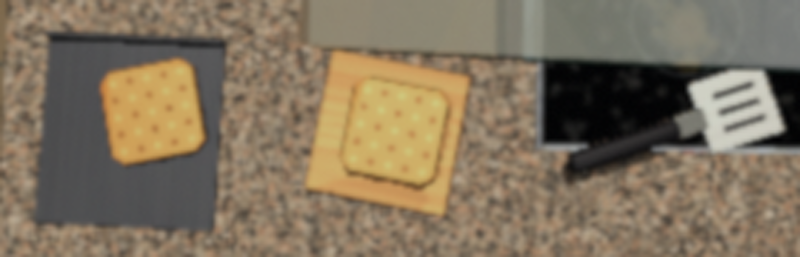

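View pics/c1.png

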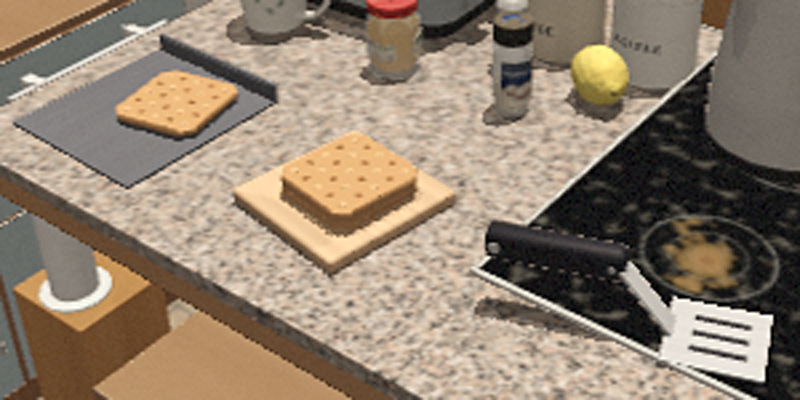

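Top crop: sheet corners are (37,220), (212,230), (224,42) and (50,35). The moving bread's are (100,67), (190,57), (206,150) and (117,165); the stack's are (357,77), (450,90), (437,187) and (340,175). Blade corners are (689,83), (765,66), (785,137) and (710,152). I'll fit each pose to both views.

```bash
cat > fit.py <<'E'
from h import *
from scipy.optimize import least_squares
T=lambda p:(170+p[0]/2.857,210+p[1]/2.857)
S=lambda p:(150+p[0]/2.667,160+p[1]/2.667)
def sq(h,z): return [(-h,h,z),(-h,-h,z),(h,-h,z),(h,h,z)]  # FL,FR,BR,BL
c=.047
O={
'sheet':(0,[(-.1,.095,.004),(-.1,-.095,.004),(.1,-.095,.02),(.1,.095,.02)],[(37,220),(212,230),(224,40),(50,34)],[(15,123),(128,185),(276,88),(163,37)]),
'crisp':(.004,sq(c,.012),[(117,163),(204,150),(189,58),(102,68)],[(117,108),(182,136),(238,94),(170,70)]),
'stack':(.027,sq(c,.012),[(341,174),(436,186),(449,90),(358,78)],[(284,175),(348,213),(416,178),(355,135)]),
'board':(0,sq(.075,.015),[(306,188),(444,215),(469,75),(330,50)],[(233,195),(332,262),(456,198),None]),
'turner':(.005,[(.075,.038,.002),(.075,-.038,.002),(.155,-.038,.002),(.155,.038,.002),(-.075,0,.068)],[(689,83),(710,152),(785,137),(765,66),(568,165)],[(680,298),(660,362),(767,380),(773,312),(488,232)]),
}
for n,(z0,P,t,s) in O.items():
    P=np.array(P)
    def W(q): 
        return R.from_euler('z',q[2]).apply(P)+[q[0],q[1],z0]
    def res(q,use=(1,1)):
        r=[]
        for name,pts,f,u in(('top',t,T,use[0]),('scene',s,S,use[1])):
            if not u: continue
            pr=proj(name,W(q))
            r+=[pr[i]-f(pts[i]) for i in range(len(P)) if pts[i] is not None]
        return np.ravel(r)
    for use in ((1,1),(1,0),(0,1)):
        best=min((least_squares(res,[.4,-.1,a],args=(use,)) for a in ((-1.2,-.3) if n=='turner' else (-.2,.2))),key=lambda o:o.cost)
        print(n,use,best.x.round(4),'rms px',np.sqrt(np.mean(best.fun**2)).round(2))
E
python3 fit.py
```

```text
sheet (1, 1) [ 0.528   0.1632 -0.0354] rms px 0.83
sheet (1, 0) [ 0.5289  0.1635 -0.036 ] rms px 0.79
sheet (0, 1) [ 0.5263  0.1616 -0.0345] rms px 0.77
crisp (1, 1) [0.5493 0.1392 0.1552] rms px 1.2
crisp (1, 0) [0.5513 0.1399 0.1743] rms px 0.83
crisp (0, 1) [0.5449 0.1351 0.1287] rms px 1.03
stack (1, 1) [ 0.5312 -0.1181 -0.1307] rms px 1.42
stack (1, 0) [ 0.532  -0.1165 -0.1238] rms px 0.76
stack (0, 1) [ 0.5291 -0.1207 -0.1392] rms px 1.7
board (1, 1) [ 0.531  -0.1085 -0.1648] rms px 1.26
board (1, 0) [ 0.5326 -0.1066 -0.1617] rms px 0.54
board (0, 1) [ 0.5272 -0.1129 -0.1737] rms px 1.31
turner (1, 1) [ 0.5261 -0.3643 -1.2431] rms px 1.08
turner (1, 0) [ 0.5271 -0.3627 -1.2708] rms px 0.86
turner (0, 1) [ 0.5247 -0.3656 -1.2142] rms px 0.81
```

```bash
cat >> h.py <<'E'
D=np.diag([-1.,1,-1])
def tool(x,y,z,yaw,pitch=0):
    return np.array([x,y,z]), R.from_euler('zy',[yaw,pitch]).as_matrix()@D
def cur():
    s=env.state(); q=s['eef_rot']; return np.array(s['ee_pos']),R.from_quat([q[1],q[2],q[3],q[0]]).as_matrix()
def go(p,Rd,c=None):
    p0,R0=c or cur()
    sl=R0.T@(p-p0)*1000; tw=R.from_matrix(R0.T@Rd).as_rotvec()
    print('slide',sl.round(1),'twist',tw.round(3),'rows',(np.linalg.norm(sl)/41.7).round(1),(np.linalg.norm(tw)/.125).round(1)); return p,Rd
def turner(ox,oy,oz,yaw,pitch=0,tz=.056,gx=0):
    Rt=R.from_euler('zy',[yaw,pitch]).as_matrix()
    return np.array([ox,oy,oz])+Rt@[gx,0,tz], Rt@D
E
python3 -c "
from h import *
go(*tool(.526,-.364,.2,-1.243))"
```

```text
slide [-613.8 -804.8   48.5] twist [-0.001  0.     0.923] rows 24.3 7.4
```

{"op": "drive_tool", "data": {
  "moves": [
    {"slide":[-306,-402,24],"twist":[0,0,0.46],"claw":1},
    {"slide":[-306,-402,24],"twist":[0,0,0.46]},
    {"slide":[-306,-402,24],"twist":[0,0,0.46]},
    {"slide":[-306,-402,24],"twist":[0,0,0.46]},
    {"slide":[-306,-402,24],"twist":[0,0,0.46]},
    {"slide":[-306,-402,24],"twist":[0,0,0.46]},
    {"slide":[-306,-402,24],"twist":[0,0,0.46]},
    {"slide":[-306,-402,24],"twist":[0,0,0.46]},
    {"slide":[-306,-402,24],"twist":[0,0,0.46]},
    {"slide":[-306,-402,24],"twist":[0,0,0.46]},
    {"slide":[-306,-402,24],"twist":[0,0,0.46]},
    {"slide":[-306,-402,24],"twist":[0,0,0.46]}
  ]
}}

```text
invalid input
```

```bash
python3 -c "
from h import *
go(*tool(.526,-.364,.2,-1.243)); print(cur()[0])"
```

```text
slide [-613.8 -804.8   48.5] twist [-0.001  0.     0.923] rows 24.3 7.4
[0.19631027 0.59296976 0.24758537]
```

{"op": "drive_tool", "data": {
  "moves": [
    {"slide":[-306,-402,24],"twist":[0,0,0.46],"claw":1},
    {"slide":[-306,-402,24],"twist":[0,0,0.46],"claw":1},
    {"slide":[-306,-402,24],"twist":[0,0,0.46],"claw":1},
    {"slide":[-306,-402,24],"twist":[0,0,0.46],"claw":1},
    {"slide":[-306,-402,24],"twist":[0,0,0.46],"claw":1},
    {"slide":[-306,-402,24],"twist":[0,0,0.46],"claw":1},
    {"slide":[-306,-402,24],"twist":[0,0,0.46],"claw":1},
    {"slide":[-306,-402,24],"twist":[0,0,0.46],"claw":1},
    {"slide":[-306,-402,24],"twist":[0,0,0.46],"claw":1},
    {"slide":[-306,-402,24],"twist":[0,0,0.46],"claw":1},
    {"slide":[-306,-402,24],"twist":[0,0,0.46],"claw":1},
    {"slide":[-306,-402,24],"twist":[0,0,0.46],"claw":1}
  ]
}}

```text
t: 1.2
ee_pos: [0.3588, 0.1191, 0.2247]
eef_rot: [0.0, 0.38, 0.925, 0.0]
contact_force: [0.1, 0.7, -0.1]
opening: 0.0855
gripper_force: 0.0
```

```bash
python3 -c "
from h import *
go(*tool(.526,-.364,.2,-1.243)); print(cur()[0])"
```

```text
slide [-458.5 -226.2   24.8] twist [0.001 0.    0.464] rows 12.3 3.7
[0.35876161 0.11912063 0.22470599]
```

{"op": "drive_tool", "data": {
  "moves": [
    {"slide":[-458,-226,25],"twist":[0,0,0.464],"claw":1},
    {"slide":[-458,-226,25],"twist":[0,0,0.464],"claw":1},
    {"slide":[-458,-226,25],"twist":[0,0,0.464],"claw":1},
    {"slide":[-458,-226,25],"twist":[0,0,0.464],"claw":1},
    {"slide":[-458,-226,25],"twist":[0,0,0.464],"claw":1},
    {"slide":[-458,-226,25],"twist":[0,0,0.464],"claw":1},
    {"slide":[-458,-226,25],"twist":[0,0,0.464],"claw":1},
    {"slide":[-458,-226,25],"twist":[0,0,0.464],"claw":1},
    {"slide":[-458,-226,25],"twist":[0,0,0.464],"claw":1},
    {"slide":[-458,-226,25],"twist":[0,0,0.464],"claw":1},
    {"slide":[-458,-226,25],"twist":[0,0,0.464],"claw":1},
    {"slide":[-458,-226,25],"twist":[0,0,0.464],"claw":1}
  ]
}}

```text
t: 2.2
ee_pos: [0.5219, -0.3531, 0.1996]
eef_rot: [-0.0, 0.583, 0.813, 0.0]
contact_force: [1.1, -0.2, 0.3]
opening: 0.0856
gripper_force: 0.0
```

```bash
python3 -c "
from h import *
print(cur()[0]); m=optics.camera_model('wrist'); save('wrist','w1.png'); print(m)
P=[(.075,.038,.002),(.075,-.038,.002),(.155,-.038,.002),(.155,.038,.002),(-.075,.011,.072),(-.075,-.011,.072),(.04,.011,.072),(.04,-.011,.072)]
print(proj('wrist',R.from_euler('z',-1.243).apply(P)+[.526,-.364,.005],m).round())"
```

```text
[ 0.52190931 -0.35314066  0.19956894]
{'fx': 327.32967048308006, 'fy': 327.32967048308006, 'cx': 318.66971807132654, 'cy': 195.7978867166477, 'rvec': array([-2.81231977, -0.46408105, -0.06680927]), 'tvec': array([-0.38047108, -0.50429069,  0.18759364])}
[[355. 253.]
 [284. 253.]
 [286. 316.]
 [353. 316.]
 [334. 111.]
 [305. 111.]
 [333. 253.]
 [306. 253.]]
```

View pics/w1.png

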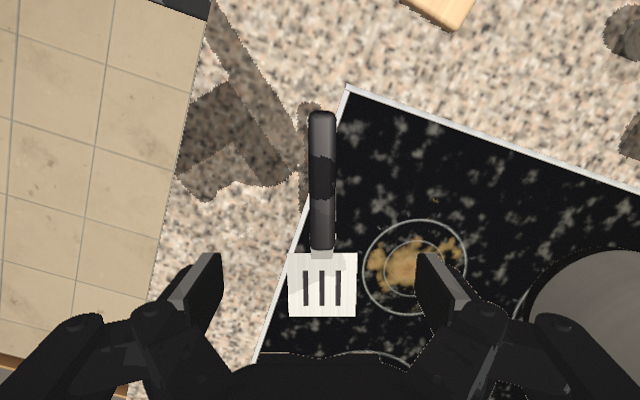

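Wrist view: blade at columns 288–356, rows 253–317, and handle at columns 309–336. That puts the turner about 2.3 mm further along its own y than the fit, with the yaw confirmed.

```bash
python3 -c "
from h import *
a=go(*turner(.528,-.3635,.005,-1.243))"
```

```text
slide [ -4.8   4.1 136.3] twist [-0.001  0.003 -0.004] rows 3.3 0.0
```

{"op": "drive_tool", "data": {
  "moves": [
    {"slide":[-5,4,60],"twist":[0,0,0],"claw":1},
    {"slide":[-5,4,60],"twist":[0,0,0],"claw":1},
    {"slide":[-5,4,136],"twist":[0,0,0],"claw":1},
    {"slide":[-5,4,136],"twist":[0,0,0],"claw":1},
    {"slide":[-5,4,136],"twist":[0,0,0],"claw":1},
    {"slide":[-5,4,136],"twist":[0,0,0],"claw":0},
    {"slide":[-5,4,136],"twist":[0,0,0],"claw":0},
    {"slide":[-5,4,136],"twist":[0,0,0],"claw":0},
    {"slide":[-5,4,136],"twist":[0,0,0],"claw":0},
    {"slide":[-5,4,136],"twist":[0,0,0],"claw":0},
    {"slide":[-5,4,136],"twist":[0,0,0],"claw":0},
    {"slide":[-5,4,136],"twist":[0,0,0],"claw":0}
  ],
  "squeeze": 110
}}

```text
t: 3.25
ee_pos: [0.5283, -0.3554, 0.0664]
eef_rot: [0.002, 0.583, 0.813, -0.0]
contact_force: [-0.8, 1.7, 7.0]
opening: 0.0202
gripper_force: 107.4
```

```bash
python3 -c "
from h import *
print(cur()[0])
# lift then move above sheet front: pose with blade level, edge at x~.44
p,Rm=turner(.35,.146,.12,-.035)
b=go(p,Rm,(cur()[0]+[0,0,.12],cur()[1]))"
```

```text
[ 0.52832133 -0.35539959  0.06641788]
slide [532.1  -7.7   8.7] twist [-0.     0.004 -1.209] rows 12.8 9.7
```

{"op": "drive_tool", "data": {
  "moves": [
    {"slide":[0,0,-120],"twist":[0,0,0],"claw":0},
    {"slide":[0,0,-120],"twist":[0,0,0],"claw":0},
    {"slide":[0,0,-120],"twist":[0,0,0],"claw":0},
    {"slide":[0,0,-120],"twist":[0,0,0],"claw":0},
    {"slide":[200,-4,-120],"twist":[0,0,-0.5],"claw":0},
    {"slide":[200,-4,-120],"twist":[0,0,-0.5],"claw":0},
    {"slide":[200,-4,-120],"twist":[0,0,-0.5],"claw":0},
    {"slide":[200,-4,-120],"twist":[0,0,-0.5],"claw":0},
    {"slide":[200,-4,-120],"twist":[0,0,-0.5],"claw":0},
    {"slide":[200,-4,-120],"twist":[0,0,-0.5],"claw":0},
    {"slide":[200,-4,-120],"twist":[0,0,-0.5],"claw":0},
    {"slide":[200,-4,-120],"twist":[0,0,-0.5],"claw":0}
  ],
  "squeeze": 120
}}

```text
t: 4.25
ee_pos: [0.4595, -0.1666, 0.1846]
eef_rot: [0.001, 0.363, 0.932, -0.0]
contact_force: [-0.2, 0.6, -1.5]
opening: 0.0202
gripper_force: 117.9
```

```bash
python3 -c "
from h import *
print(cur()[0]); p,Rm=turner(.35,.146,.12,-.035)
m=optics.camera_model('wrist'); save('wrist','w2.png'); print(cur()[0])
b=go(p,Rm)"
```

```text
[ 0.45948895 -0.16663898  0.18460538]
[ 0.45963923 -0.16715691  0.18458355]
slide [292.8 156.1   8.2] twist [-0.     0.001 -0.709] rows 8.0 5.7
```

View pics/w2.png

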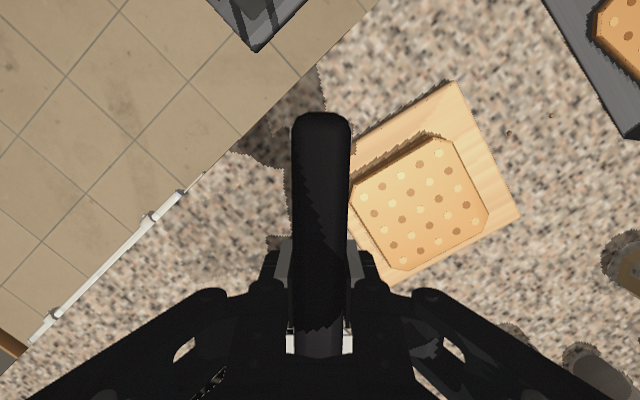

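Wrist view: the handle is centred and straight in the jaws, rear end at row 113 and columns 292–350. The blade shows at (320,343). The stack is at about (420,200).

```bash
python3 -c "
from h import *
m=optics.camera_model('wrist'); p,R0=cur()
for gx,tz,pi in((-.008,.061,0),(0,.061,0),(-.008,.056,0),(-.008,.061,.05)):
  Rt=R0@D@R.from_euler('y',pi).as_matrix()
  o=p-Rt@[gx,0,tz]
  print(gx,tz,pi,proj('wrist',(Rt@np.array([(-.075,.011,.072),(-.075,-.011,.072),(.04,0,.072),(.075,.038,.002),(.075,-.038,.002)]).T).T+o,m).round().tolist())
# stack top corners seen in w2
print(ray('wrist',[(430,133),(352,195),(395,271),(490,213)],.039).round(4), ray('wrist',[(455,80),(520,216)],.015).round(4))
p,Rm=turner(.35,.146,.12,-.035,tz=.061,gx=-.008); go(p,Rm)
"
```

```text
-0.008 0.061 0 [[352.0, 118.0], [287.0, 118.0], [319.0, 384.0], [375.0, 338.0], [263.0, 338.0]]
0 0.061 0 [[352.0, 93.0], [286.0, 93.0], [319.0, 370.0], [376.0, 328.0], [262.0, 328.0]]
-0.008 0.056 0 [[353.0, 119.0], [286.0, 119.0], [319.0, 394.0], [376.0, 344.0], [262.0, 343.0]]
-0.008 0.061 0.05 [[352.0, 120.0], [286.0, 120.0], [319.0, 380.0], [374.0, 330.0], [264.0, 330.0]]
[[ 0.4877 -0.0698  0.039 ]
 [ 0.4846 -0.1514  0.039 ]
 [ 0.5675 -0.1704  0.039 ]
 [ 0.5792 -0.073   0.039 ]] [[ 0.4737 -0.0231  0.015 ]
 [ 0.6167 -0.0496  0.015 ]]
slide [298.9 150.9   3.2] twist [-0.     0.001 -0.709] rows 8.0 5.7
```

```bash
cat >> h.py <<'E'
def edge(ex,ey,ez,yaw,pitch,tz=.061,gx=-.007):
    Rt=R.from_euler('zy',[yaw,pitch]).as_matrix()
    return np.array([ex,ey,ez])+Rt@[gx-.155,0,tz], Rt@D
def edgenow(tz=.061,gx=-.007):
    p,R0=cur(); return p-R0@D@[gx-.155,0,tz]
E
python3 -c "
from h import *
a=go(*edge(.470,.142,.06,-.035,.08)); print(a[0])"
```

```text
slide [320.8 132.6  50.4] twist [ 0.031  0.077 -0.709] rows 8.4 5.7
[0.31349182 0.14766884 0.13374316]
```

{"op": "drive_tool", "data": {
  "moves": [
    {"slide":[321,133,20],"twist":[0.03,0.077,-0.709],"claw":0},
    {"slide":[321,133,20],"twist":[0.03,0.077,-0.709],"claw":0},
    {"slide":[321,133,20],"twist":[0.03,0.077,-0.709],"claw":0},
    {"slide":[321,133,20],"twist":[0.03,0.077,-0.709],"claw":0},
    {"slide":[321,133,20],"twist":[0.03,0.077,-0.709],"claw":0},
    {"slide":[321,133,20],"twist":[0.03,0.077,-0.709],"claw":0},
    {"slide":[321,133,20],"twist":[0.03,0.077,-0.709],"claw":0},
    {"slide":[321,133,50],"twist":[0.03,0.077,-0.709],"claw":0},
    {"slide":[321,133,50],"twist":[0.03,0.077,-0.709],"claw":0},
    {"slide":[321,133,50],"twist":[0.03,0.077,-0.709],"claw":0},
    {"slide":[321,133,50],"twist":[0.03,0.077,-0.709],"claw":0},
    {"slide":[321,133,50],"twist":[0.03,0.077,-0.709],"claw":0}
  ]
}}

```text
t: 5.3
ee_pos: [0.3142, 0.1483, 0.1347]
eef_rot: [-0.04, 0.017, 0.999, -0.0]
contact_force: [-0.2, 0.3, -1.4]
opening: 0.0199
gripper_force: 118.1
```

```bash
python3 -c "
from h import *
print(cur()[0],edgenow()); a=go(*edge(.470,.142,.012,-.035,.08));b=go(*edge(.470,.142,.0045,-.035,.08)); 
save('scene','s2.png',(130,100,400,300),2.9)"
```

```text
[0.31421763 0.14831189 0.13471115] [0.47073922 0.14271891 0.06099067]
slide [-3.2 -0.6 48.9] twist [0.001 0.    0.   ] rows 1.2 0.0
slide [-3.8 -0.6 56.3] twist [0.001 0.    0.   ] rows 1.4 0.0
```

View pics/s2.png

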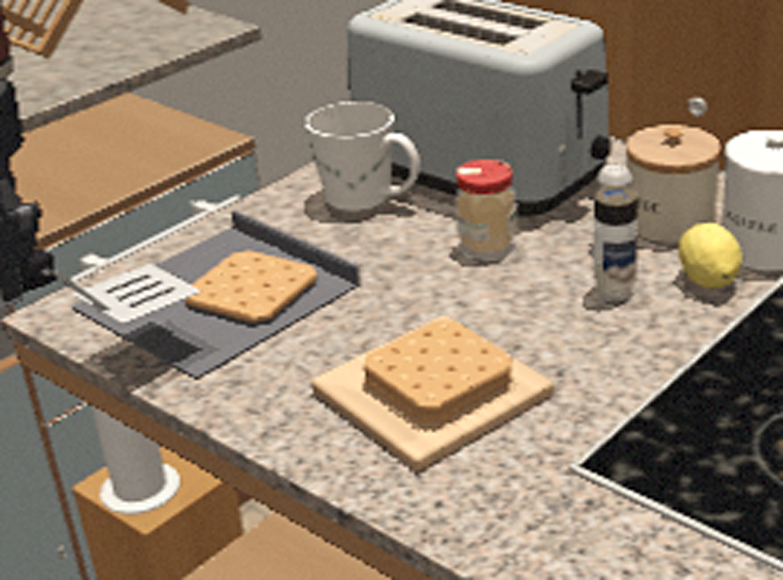

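Scene crop: the blade is held level left to right above the front of the sheet, with its front edge from (148,263) to (200,292), just short of the bread. Next I lower it to the sheet's floor.

```bash
python3 -c "
from h import *
p,R0=cur();Rt=R0@D;o=p-Rt@[-.007,0,.061]
q=proj('scene',(Rt@np.array([(.155,.038,0),(.155,-.038,0)]).T).T+o); print((q-[130,100])*2.9)"
```

```text
[[150.62265241 260.84604664]
 [202.67690132 287.57283867]]
```

{"op": "drive_tool", "data": {
  "moves": [
    {"slide":[-3,-1,49],"twist":[0,0,0],"claw":0},
    {"slide":[-3,-1,49],"twist":[0,0,0],"claw":0},
    {"slide":[-3,-1,52],"twist":[0,0,0],"claw":0},
    {"slide":[-3,-1,54],"twist":[0,0,0],"claw":0},
    {"slide":[-3,-1,54],"twist":[0,0,0],"claw":0},
    {"slide":[-3,-1,54],"twist":[0,0,0],"claw":0}
  ]
}}

```text
t: 5.85
ee_pos: [0.3128, 0.1478, 0.0813]
eef_rot: [-0.039, 0.018, 0.999, 0.0]
contact_force: [-0.9, 0.3, -1.3]
opening: 0.02
gripper_force: 118.2
```

```bash
python3 -c "
from h import *
print(edgenow(),env.state()['contact_force'],env.state()['moment'])"
```

```text
[0.46939166 0.14223764 0.0077305 ] [-0.86063613  0.29529939 -1.25318176] [-0.04179225  0.11040882  0.01516435]
```

{"op": "drive_tool", "data": {
  "moves": [
    {"slide":[0,0,1],"twist":[0,0,0],"claw":0},
    {"slide":[0,0,2],"twist":[0,0,0],"claw":0},
    {"slide":[0,0,2],"twist":[0,0,0],"claw":0},
    {"slide":[0,0,2],"twist":[0,0,0],"claw":0}
  ]
}}

```text
t: 6.18
ee_pos: [0.312, 0.148, 0.0785]
eef_rot: [-0.04, 0.017, 0.999, 0.0]
contact_force: [0.4, -0.2, -0.5]
opening: 0.0199
gripper_force: 118.3
```

{"op": "drive_tool", "data": {
  "moves": [
    {"slide":[0,0,1],"twist":[0,0,0],"claw":0},
    {"slide":[0,0,1.5],"twist":[0,0,0],"claw":0},
    {"slide":[0,0,1.5],"twist":[0,0,0],"claw":0},
    {"slide":[0,0,1.5],"twist":[0,0,0],"claw":0}
  ]
}}

```text
t: 6.52
ee_pos: [0.3117, 0.1479, 0.077]
eef_rot: [-0.04, 0.017, 0.999, 0.0]
contact_force: [-2.4, 0.3, 5.2]
opening: 0.0201
gripper_force: 119.1
```

```bash
python3 -c "
from h import *
print(edgenow(),env.state()['contact_force'],env.state()['moment'])"
```

```text
[0.4682561  0.14251695 0.00324548] [-2.41096412  0.29669858  5.16365493] [ 0.05558738 -0.32768337  0.02687697]
```

{"op": "drive_tool", "data": {
  "moves": [
    {"slide":[-7,0,-0.6],"twist":[0,0,0],"claw":0},
    {"slide":[-14,0,-1.1],"twist":[0,0,0],"claw":0},
    {"slide":[-21,0,-1.7],"twist":[0,0,0],"claw":0},
    {"slide":[-28,0,-2.2],"twist":[0,0,0],"claw":0},
    {"slide":[-35,0,-2.8],"twist":[0,0,0],"claw":0},
    {"slide":[-42,0,-3.4],"twist":[0,0,0],"claw":0},
    {"slide":[-49,0,-3.9],"twist":[0,0,0],"claw":0},
    {"slide":[-54,0,-4.3],"twist":[0,0,0],"claw":0},
    {"slide":[-54,0,-4.3],"twist":[0,0,0],"claw":0}
  ]
}}

```text
t: 7.27
ee_pos: [0.3672, 0.1459, 0.0769]
eef_rot: [-0.039, 0.017, 0.999, 0.0]
contact_force: [1.5, 0.5, 2.3]
opening: 0.0203
gripper_force: 119.0
```

```bash
python3 -c "
from h import *
print(edgenow(),env.state()['contact_force'],env.state()['moment'])
save('scene','s3.png',(180,165,270,235),8)"
```

```text
[0.52381011 0.14044789 0.00332744] [1.5378996  0.47970251 2.3247462 ] [ 0.03467609 -0.88351027  0.03230867]
```

View pics/s3.png

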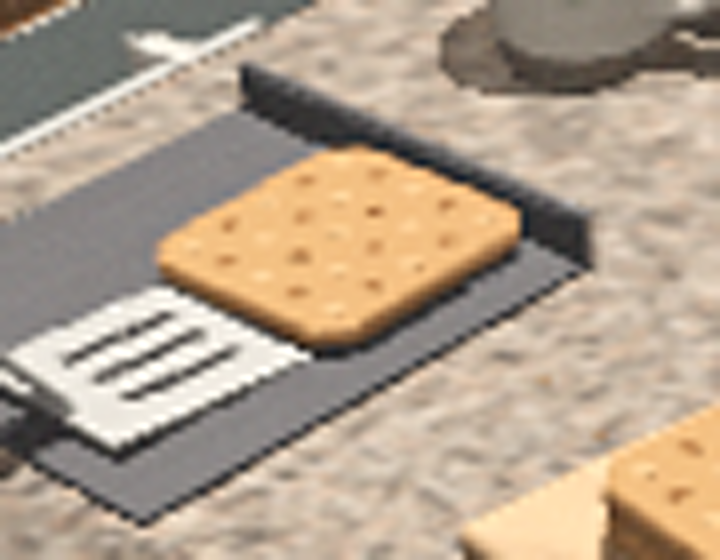

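The bread is now square to the blade with its far side at the lip (about (360,150)–(520,215)), and the blade's front edge is at the bread's front face. I'll push on under it.

{"op": "drive_tool", "data": {
  "moves": [
    {"slide":[-4,0,0.2],"twist":[0,0,0],"claw":0},
    {"slide":[-8,0,-0.1],"twist":[0,0,0],"claw":0},
    {"slide":[-12,0,-0.4],"twist":[0,0,0],"claw":0},
    {"slide":[-16,0,-0.8],"twist":[0,0,0],"claw":0},
    {"slide":[-20,0,-1.1],"twist":[0,0,0],"claw":0},
    {"slide":[-25,0,-1.5],"twist":[0,0,0],"claw":0},
    {"slide":[-30,0,-1.9],"twist":[0,0,0],"claw":0},
    {"slide":[-30,0,-1.9],"twist":[0,0,0],"claw":0}
  ]
}}

```text
t: 7.98
ee_pos: [0.3966, 0.145, 0.0764]
eef_rot: [-0.04, 0.017, 0.999, 0.0]
contact_force: [0.4, 0.3, 4.6]
opening: 0.02
gripper_force: 119.3
```

```bash
python3 -c "
from h import *
print(edgenow(),env.state()['contact_force'],env.state()['moment'])
save('scene','s4.png',(180,165,270,235),8)"
```

```text
[0.5531266  0.13950005 0.00278313] [0.37953661 0.34899201 4.60855311] [ 0.05366274 -0.8911731   0.04159433]
```

View pics/s4.png

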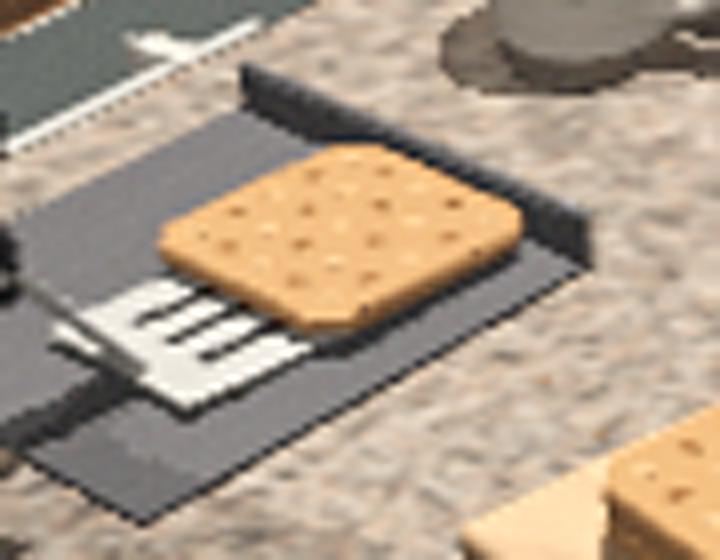

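The front is lifting onto the blade (about 30 mm under) and the bread is still square against the lip. I'll go on to about 78 mm.

{"op": "drive_tool", "data": {
  "moves": [
    {"slide":[-5,0,-0.3],"twist":[0,0,0],"claw":0},
    {"slide":[-10,0,-0.7],"twist":[0,0,0],"claw":0},
    {"slide":[-15,0,-1.1],"twist":[0,0,0],"claw":0},
    {"slide":[-20,0,-1.5],"twist":[0,0,0],"claw":0},
    {"slide":[-25,0,-1.9],"twist":[0,0,0],"claw":0},
    {"slide":[-30,0,-2.3],"twist":[0,0,0],"claw":0},
    {"slide":[-35,0,-2.7],"twist":[0,0,0],"claw":0},
    {"slide":[-40,0,-3.1],"twist":[0,0,0],"claw":0},
    {"slide":[-44,0,-3.4],"twist":[0,0,0],"claw":0},
    {"slide":[-47,0,-3.7],"twist":[0,0,0],"claw":0},
    {"slide":[-47,0,-3.7],"twist":[0,0,0],"claw":0}
  ]
}}

```text
t: 8.95
ee_pos: [0.4429, 0.1433, 0.0762]
eef_rot: [-0.04, 0.017, 0.999, 0.0]
contact_force: [-2.8, 0.5, 6.7]
opening: 0.0203
gripper_force: 119.5
```

```bash
python3 -c "
from h import *
e=edgenow();print(e,env.state()['contact_force'],env.state()['moment'])
go(*edge(e[0],e[1],e[2]+.004,-.035,-.05)); go(*edge(e[0],e[1],e[2]+.06,-.035,-.05))
go(*edge(e[0]-.03,e[1],e[2]+.09,-.035,-.05))"
```

```text
[0.59933935 0.13787355 0.00229129] [-2.78240629  0.48634867  6.68435243] [ 0.03884604 -0.66257616  0.0112752 ]
slide [ 6.9 -0.1 17.7] twist [-0.003 -0.131  0.001] rows 0.5 1.0
slide [ 11.4  -0.1 -38.1] twist [-0.003 -0.131  0.001] rows 1.0 1.0
slide [ 43.7  -1.2 -65.6] twist [-0.003 -0.131  0.001] rows 1.9 1.0
```

{"op": "drive_tool", "data": {
  "moves": [
    {"slide":[2,0,3],"twist":[0,-0.03,0],"claw":0},
    {"slide":[4,0,5],"twist":[0,-0.06,0],"claw":0},
    {"slide":[7,0,5],"twist":[0,-0.1,0],"claw":0},
    {"slide":[10,0,3],"twist":[0,-0.13,0],"claw":0},
    {"slide":[11,0,-3],"twist":[0,-0.13,0],"claw":0},
    {"slide":[12,0,-10],"twist":[0,-0.13,0],"claw":0},
    {"slide":[13,0,-18],"twist":[0,-0.13,0],"claw":0},
    {"slide":[14,0,-28],"twist":[0,-0.13,0],"claw":0},
    {"slide":[15,0,-38],"twist":[0,-0.13,0],"claw":0},
    {"slide":[16,0,-50],"twist":[0,-0.13,0],"claw":0},
    {"slide":[17,0,-60],"twist":[0,-0.13,0],"claw":0},
    {"slide":[17,0,-65],"twist":[0,-0.13,0],"claw":0}
  ]
}}

```text
t: 9.95
ee_pos: [0.4322, 0.1439, 0.1444]
eef_rot: [0.026, 0.017, 1.0, -0.001]
contact_force: [0.7, -0.7, -1.6]
opening: 0.0201
gripper_force: 118.1
```

```bash
python3 -c "
from h import *
e=edgenow();print(e,env.state()['contact_force'],env.state()['moment'])
save('scene','s5.png',(160,100,300,235),4);save('top','t5.png',(170,205,300,305),4)
for c in('scene','top'):
  im=optics.camera(c); hsv=cv2.cvtColor(im,cv2.COLOR_RGB2HSV)
  k=cv2.inRange(hsv,(8,90,120),(28,255,255)); 
  n,l,st,ce=cv2.connectedComponentsWithStats(k)
  print(c,[(st[i].tolist(),ce[i].round(1).tolist()) for i in range(1,n) if st[i][4]>150])"
```

```text
[0.59702106 0.13818123 0.09192338] [ 0.74434759 -0.67037358 -1.59377103] [ 0.04773322  0.29980838 -0.02341711]
scene [([83, 78, 57, 38, 544], [111.0, 95.5]), ([60, 104, 27, 15, 250], [72.5, 111.3]), ([173, 133, 44, 30, 596], [191.1, 146.5]), ([128, 143, 36, 45, 889], [143.1, 164.4]), ([346, 143, 33, 15, 277], [362.8, 150.1]), ([194, 157, 47, 24, 687], [217.0, 168.0]), ([288, 165, 19, 22, 237], [297.3, 175.3]), ([364, 177, 22, 22, 359], [374.3, 187.6]), ([255, 210, 52, 31, 1007], [280.7, 225.1]), ([46, 223, 91, 49, 389], [89.6, 247.3]), ([238, 231, 83, 31, 238], [284.0, 246.5]), ([526, 233, 28, 16, 285], [540.3, 240.3]), ([400, 250, 25, 20, 282], [412.9, 258.7]), ([155, 254, 52, 31, 421], [183.3, 269.7]), ([184, 275, 107, 102, 4990], [246.3, 320.1]), ([187, 311, 104, 71, 188], [239.9, 347.0])]
top [([143, 157, 32, 15, 354], [158.8, 163.7]), ([140, 174, 36, 57, 1760], [156.8, 201.9]), ([199, 223, 37, 37, 1235], [216.9, 241.2]), ([276, 227, 59, 60, 2653], [305.4, 255.9]), ([135, 234, 36, 56, 1573], [154.3, 262.0]), ([576, 280, 32, 21, 287], [591.3, 290.0]), ([207, 306, 46, 50, 1882], [229.0, 330.7]), ([255, 307, 58, 29, 1348], [283.5, 321.3]), ([316, 307, 60, 52, 2684], [347.3, 331.9]), ([439, 310, 62, 52, 2754], [470.0, 337.7]), ([502, 310, 62, 53, 3004], [531.8, 337.1]), ([377, 313, 60, 47, 2745], [406.5, 336.3]), ([564, 312, 64, 53, 3101], [595.2, 338.3]), ([627, 312, 13, 53, 573], [633.9, 337.7]), ([158, 333, 26, 22, 355], [167.9, 345.9]), ([155, 357, 29, 29, 508], [166.7, 369.6]), ([206, 358, 43, 42, 1021], [224.3, 372.0]), ([327, 361, 48, 39, 1862], [350.4, 380.1]), ([377, 362, 49, 38, 1586], [397.9, 379.8]), ([440, 363, 62, 37, 2185], [470.8, 381.5]), ([504, 365, 62, 35, 2029], [534.7, 382.7]), ([566, 366, 64, 34, 2082], [597.5, 382.6]), ([631, 367, 9, 33, 279], [635.3, 382.5])]
```

```bash
cat >> h.py <<'E'
def blob(c,near,lo=(8,90,120),hi=(28,255,255),rad=40,im=None):
    im=optics.camera(c) if im is None else im
    k=cv2.inRange(cv2.cvtColor(im,cv2.COLOR_RGB2HSV),lo,hi)
    k=cv2.morphologyEx(k,cv2.MORPH_CLOSE,np.ones((3,3),np.uint8))
    n,l,st,ce=cv2.connectedComponentsWithStats(k)
    i=min(range(1,n),key=lambda i:np.hypot(*(ce[i]-near))+(1e3 if st[i][4]<300 else 0))
    ct=max(cv2.findContours((l==i).astype(np.uint8),cv2.RETR_EXTERNAL,cv2.CHAIN_APPROX_NONE)[0],key=len)
    return ce[i],st[i],cv2.boxPoints(cv2.minAreaRect(ct))
E
python3 -c "
from h import *
for c,n in(('top',(217,241)),('scene',(217,168))):
  ce,st,bx=blob(c,n); print(c,ce,st)
  for z in(.092,.103): print(z,ray(c,ce,z))
  if c=='top': w=ray(c,bx,.103);print(w[:,:2].round(4),[np.degrees(np.arctan2(*(w[(i+1)%4]-w[i])[1::-1])) for i in range(4)])
p,R0=cur();Rt=R0@D;o=p-Rt@[-.007,0,.061];print('blade centre',o+Rt@[.115,0,.002],'yaw',np.arctan2(Rt[1,0],Rt[0,0]))
"
```

```text
top [217.03658537 241.40406504] [ 199  224   37   36 1230]
0.092 [[0.56816183 0.14280125 0.092     ]]
0.103 [[0.5676335  0.14024984 0.103     ]]
[[0.616  0.1937]
 [0.6176 0.0913]
 [0.5192 0.0876]
 [0.5175 0.189 ]] [np.float64(-89.10053579012339), np.float64(-177.80277630873715), np.float64(90.98076379865485), np.float64(2.740982097160407)]
scene [216.91547278 169.27507163] [194 158  47  24 698]
0.092 [[0.56980023 0.14546033 0.092     ]]
0.103 [[0.55664415 0.12857569 0.103     ]]
blade centre [0.55489788 0.13928469 0.08816317] yaw -0.03433351792702347
```

```bash
cat >> h.py <<'E'
F12=np.array([.023,.077,.162,.269,.392,.523,.654,.769,.862,.931,.977,1])
E
python3 -c "
from h import *
p,Rd=go(*edge(.562,-.1217,.085,-.15,-.03))
p0,R0=cur(); sl=R0.T@(p-p0)*1000; print((np.outer(F12,sl/2)).round(1).tolist())"
```

```text
slide [  21.9 -242.    -0.5] twist [-0.002  0.018  0.116] rows 5.8 0.9
[[0.3, -2.8, -0.0], [0.8, -9.3, -0.0], [1.8, -19.6, -0.0], [2.9, -32.6, -0.1], [4.3, -47.4, -0.1], [5.7, -63.3, -0.1], [7.2, -79.1, -0.2], [8.4, -93.1, -0.2], [9.5, -104.3, -0.2], [10.2, -112.7, -0.2], [10.7, -118.2, -0.3], [11.0, -121.0, -0.3]]
```

{"op": "drive_tool", "data": {
  "moves": [
    {"slide":[0,-3,0],"twist":[0,0,0],"claw":0},
    {"slide":[1,-9,0],"twist":[0,0,0.005],"claw":0},
    {"slide":[2,-19,0],"twist":[0,0.002,0.01],"claw":0},
    {"slide":[3,-32,0],"twist":[0,0.003,0.015],"claw":0},
    {"slide":[4,-47,0],"twist":[0,0.004,0.022],"claw":0},
    {"slide":[6,-63,0],"twist":[0,0.005,0.03],"claw":0},
    {"slide":[7,-79,0],"twist":[0,0.006,0.037],"claw":0},
    {"slide":[8,-93,0],"twist":[0,0.007,0.044],"claw":0},
    {"slide":[9,-104,0],"twist":[0,0.008,0.05],"claw":0},
    {"slide":[10,-112,0],"twist":[0,0.009,0.054],"claw":0},
    {"slide":[11,-118,0],"twist":[0,0.009,0.057],"claw":0},
    {"slide":[11,-121,0],"twist":[0,0.009,0.058],"claw":0}
  ]
}}

```text
t: 11.25
ee_pos: [0.4154, 0.0223, 0.1415]
eef_rot: [0.02, 0.047, 0.999, -0.0]
contact_force: [0.9, -0.5, -2.5]
opening: 0.0198
gripper_force: 118.1
```

{"op": "drive_tool", "data": {
  "moves": [
    {"slide":[0,-3,0],"twist":[0,0,0],"claw":0},
    {"slide":[0,-9,0],"twist":[0,0,0.005],"claw":0},
    {"slide":[1,-19,0],"twist":[0,0.002,0.01],"claw":0},
    {"slide":[1,-32,0],"twist":[0,0.003,0.015],"claw":0},
    {"slide":[2,-47,0],"twist":[0,0.004,0.022],"claw":0},
    {"slide":[2,-63,0],"twist":[0,0.005,0.03],"claw":0},
    {"slide":[3,-79,0],"twist":[0,0.006,0.037],"claw":0},
    {"slide":[3,-93,0],"twist":[0,0.007,0.044],"claw":0},
    {"slide":[4,-104,0],"twist":[0,0.008,0.05],"claw":0},
    {"slide":[4,-112,0],"twist":[0,0.009,0.054],"claw":0},
    {"slide":[4,-118,0],"twist":[0,0.009,0.057],"claw":0},
    {"slide":[4,-121,0],"twist":[0,0.009,0.058],"claw":0}
  ]
}}

```text
t: 12.25
ee_pos: [0.4006, -0.0974, 0.1414]
eef_rot: [0.016, 0.075, 0.997, 0.0]
contact_force: [0.4, -0.0, -2.1]
opening: 0.02
gripper_force: 118.1
```

```bash
python3 -c "
from h import *
print('edge',edgenow())
m=optics.camera_model('top')
im=optics.camera('top'); cv2.imwrite('pics/t6.png',cv2.resize(im[215:295,265:345,::-1],None,fx=7,fy=7,interpolation=cv2.INTER_CUBIC))
p,R0=cur();Rt=R0@D;o=p-Rt@[-.007,0,.061]; print('yaw',np.arctan2(Rt[1,0],Rt[0,0]),'pitch',-np.arcsin(Rt[2,0]))
h=.049;q=[(.1275+a*h,b*h,.014) for a,b in((-1,1),(-1,-1),(1,-1),(1,1))]
pr=proj('top',(Rt@np.array(q).T).T+o,m); print('pred bread crop px',((pr-[265,215]+.5)*7).round())
s=R.from_euler('z',-.13).apply([(a*h,b*h,.039) for a,b in((-1,1),(-1,-1),(1,-1),(1,1))])+[.531,-.117,0]
print('pred stack crop px',((proj('top',s,m)-[265,215]+.5)*7).round())"
```

```text
edge [ 0.56262841 -0.12184636  0.08539865]
yaw -0.15064447359788774 pitch -0.031047554485018003
pred bread crop px [[166. 382.]
 [407. 423.]
 [448. 180.]
 [208. 140.]]
pred stack crop px [[176. 393.]
 [408. 428.]
 [442. 195.]
 [212. 161.]]
```

View pics/t6.png

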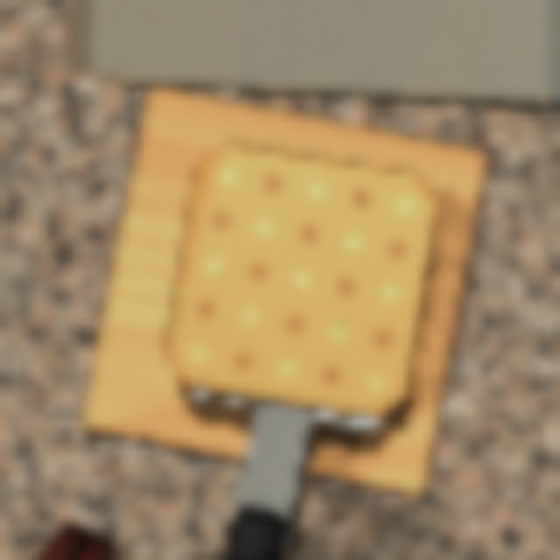

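Top crop: the carried bread's corners are about (202,143), (440,180), (410,412) and (170,380). That is within about 2 px of the predicted pose above the stack. I'll lower it, tip the blade and draw it back.

```bash
python3 -c "
from h import *
for e,pt,bk in((.046,-.01,0),(.0425,.06,0),(.0400,.16,0),(.039,.18,0),(.039,.18,.03),(.0395,.18,.10),(.05,.15,.15)):
  print(e,pt,bk,end=' ');go(*edge(.562-bk*.989,-.1217+bk*.149,e,-.15,pt))"
```

```text
0.046 -0.01 0 slide [ 0.6 -0.  36. ] twist [ 0.002  0.021 -0.001] rows 0.9 0.2
0.0425 0.06 0 slide [-4.1  0.7 28.5] twist [ 0.012  0.09  -0.001] rows 0.7 0.7
0.04 0.16 0 slide [-12.3   1.9  16. ] twist [ 0.027  0.189 -0.001] rows 0.5 1.5
0.039 0.18 0 slide [-14.1   2.2  14.1] twist [ 0.03   0.209 -0.001] rows 0.5 1.7
0.039 0.18 0.03 slide [15.9  2.1 13.2] twist [ 0.03   0.209 -0.001] rows 0.5 1.7
0.0395 0.18 0.1 slide [85.9  2.1 10.5] twist [ 0.03   0.209 -0.001] rows 2.1 1.7
0.05 0.15 0.15 slide [138.3   1.6   2.8] twist [ 0.025  0.179 -0.001] rows 3.3 1.4
```

```bash
sed -i "s/'zy'/'ZY'/" h.py; python3 -c "
from h import *
for e,pt,bk in((.046,-.01,0),(.0425,.06,0),(.0400,.16,0),(.039,.18,0),(.039,.18,.03),(.0395,.18,.10),(.05,.15,.15)):
  print(e,pt,bk,end=' ');go(*edge(.562-bk*.989,-.1217+bk*.149,e,-.15,pt))"
```

```text
0.046 -0.01 0 slide [ 0.6  0.1 36. ] twist [ 0.003  0.021 -0.001] rows 0.9 0.2
0.0425 0.06 0 slide [-4.2  0.1 28.4] twist [ 0.003  0.091 -0.001] rows 0.7 0.7
0.04 0.16 0 slide [-12.4   0.1  15.7] twist [ 0.003  0.191 -0.   ] rows 0.5 1.5
0.039 0.18 0 slide [-14.2   0.2  13.8] twist [ 0.003  0.211 -0.   ] rows 0.5 1.7
0.039 0.18 0.03 slide [15.7  0.1 12.9] twist [ 0.003  0.211 -0.   ] rows 0.5 1.7
0.0395 0.18 0.1 slide [85.7  0.  10.2] twist [ 0.003  0.211 -0.   ] rows 2.1 1.7
0.05 0.15 0.15 slide [138.1   0.    2.6] twist [ 0.003  0.181 -0.   ] rows 3.3 1.4
```

{"op": "drive_tool", "data": {
  "moves": [
    {"slide":[0,0,2],"twist":[0,0,0],"claw":0},
    {"slide":[0,0,6],"twist":[0,0.004,0],"claw":0},
    {"slide":[0,0,12],"twist":[0,0.008,0],"claw":0},
    {"slide":[0,0,18],"twist":[0,0.012,0],"claw":0},
    {"slide":[0,0,24],"twist":[0,0.015,0],"claw":0},
    {"slide":[0,0,30],"twist":[0,0.018,0],"claw":0},
    {"slide":[0,0,34],"twist":[0.003,0.021,0],"claw":0},
    {"slide":[0.5,0,36],"twist":[0.003,0.021,0],"claw":0},
    {"slide":[-4,0,28.5],"twist":[0.003,0.09,0],"claw":0},
    {"slide":[-12.4,0,15.7],"twist":[0.003,0.19,0],"claw":0},
    {"slide":[-14,0,14],"twist":[0.003,0.21,0],"claw":0},
    {"slide":[-14,0,14],"twist":[0.003,0.21,0],"claw":0}
  ]
}}

```text
t: 13.3
ee_pos: [0.4171, -0.0997, 0.1283]
eef_rot: [-0.088, 0.074, 0.993, 0.007]
contact_force: [0.1, 0.0, -0.7]
opening: 0.0201
gripper_force: 118.2
```

```bash
python3 -c "
from h import *
e=edgenow();print('edge',e,env.state()['contact_force'],env.state()['moment'])
ce,st,bx=blob('top',(308,256));print(ce,st)
for bk in(.03,.10,.15): go(*edge(e[0]-bk*.989,e[1]+bk*.149,.0395,-.15,.18))"
```

```text
edge [ 0.56421252 -0.12181005  0.0398291 ] [ 0.13851451  0.04694403 -0.73145225] [-0.00444118 -0.26006793 -0.08557597]
[308.56941896 246.63302752] [ 280  227   55   43 1635]
slide [28.1 -0.2  4.1] twist [0.    0.003 0.001] rows 0.7 0.0
slide [97.1 -0.2 16.4] twist [0.    0.003 0.001] rows 2.4 0.0
slide [146.3  -0.2  25.2] twist [0.    0.003 0.001] rows 3.6 0.0
```

{"op": "drive_tool", "data": {
  "moves": [
    {"slide":[12,0,1.6],"twist":[0,0,0],"claw":0},
    {"slide":[36,0,5.6],"twist":[0,0,0],"claw":0},
    {"slide":[66,0,10.8],"twist":[0,0,0],"claw":0},
    {"slide":[97,0,15.5],"twist":[0,0,0],"claw":0},
    {"slide":[125,0,20],"twist":[0,0,0],"claw":0},
    {"slide":[125,0,20],"twist":[0,0,0],"claw":0}
  ]
}}

```text
t: 13.85
ee_pos: [0.2839, -0.0779, 0.1278]
eef_rot: [-0.091, 0.075, 0.993, 0.008]
contact_force: [-0.7, -0.4, -1.6]
opening: 0.02
gripper_force: 118.2
```

```bash
cat > ck.py <<'E'
from h import *
from scipy.optimize import least_squares
print('edge',edgenow(),env.state()['contact_force'])
im=optics.camera('top'); cv2.imwrite('pics/t7.png',im[:,:,::-1])
# compare sharp brightness contour of the top bread against initial image, by phase of dots
im0=cv2.cvtColor(cv2.imread('pics/s2.png'),cv2.COLOR_BGR2GRAY)
sc=optics.camera('scene'); cv2.imwrite('pics/s7.png',sc[:,:,::-1])
for c,I in(('top',im),('scene',sc)):
    hsv=cv2.cvtColor(I,cv2.COLOR_RGB2HSV)
    for z,nm in((.015,'board'),(.051,'bread')):
        u,v=proj(c,[.531,-.117,z])[0].round().astype(int); print(c,nm,(u,v),I[v,u],hsv[v,u])
    u,v=proj(c,[.531,-.117,.051])[0].round().astype(int)
    print('row',[tuple(hsv[v,i]) for i in range(u-34,u+36,2)])
E
python3 ck.py
```

```text
edge [ 0.43040107 -0.09989634  0.03837149] [-0.71615221 -0.41700777 -1.61229615]
top board (np.int64(309), np.int64(257)) [210 180 108] [ 21 124 210]
top bread (np.int64(309), np.int64(256)) [210 182 109] [ 22 123 210]
row [(np.uint8(14), np.uint8(81), np.uint8(152)), (np.uint8(14), np.uint8(81), np.uint8(151)), (np.uint8(16), np.uint8(89), np.uint8(161)), (np.uint8(20), np.uint8(121), np.uint8(200)), (np.uint8(21), np.uint8(119), np.uint8(210)), (np.uint8(21), np.uint8(118), np.uint8(210)), (np.uint8(22), np.uint8(116), np.uint8(211)), (np.uint8(22), np.uint8(117), np.uint8(202)), (np.uint8(18), np.uint8(146), np.uint8(169)), (np.uint8(21), np.uint8(129), np.uint8(206)), (np.uint8(20), np.uint8(131), np.uint8(205)), (np.uint8(21), np.uint8(128), np.uint8(208)), (np.uint8(22), np.uint8(125), np.uint8(210)), (np.uint8(22), np.uint8(125), np.uint8(210)), (np.uint8(22), np.uint8(125), np.uint8(210)), (np.uint8(22), np.uint8(124), np.uint8(210)), (np.uint8(22), np.uint8(124), np.uint8(210)), (np.uint8(22), np.uint8(123), np.uint8(210)), (np.uint8(21), np.uint8(124), np.uint8(210)), (np.u
[... 1771 characters left out ...]
p.uint8(244)), (np.uint8(17), np.uint8(117), np.uint8(246)), (np.uint8(16), np.uint8(116), np.uint8(246)), (np.uint8(16), np.uint8(114), np.uint8(245)), (np.uint8(16), np.uint8(119), np.uint8(243)), (np.uint8(17), np.uint8(117), np.uint8(245)), (np.uint8(16), np.uint8(116), np.uint8(246)), (np.uint8(16), np.uint8(116), np.uint8(246)), (np.uint8(16), np.uint8(117), np.uint8(245)), (np.uint8(16), np.uint8(118), np.uint8(244)), (np.uint8(16), np.uint8(117), np.uint8(245)), (np.uint8(16), np.uint8(123), np.uint8(241)), (np.uint8(13), np.uint8(42), np.uint8(178)), (np.uint8(17), np.uint8(44), np.uint8(204)), (np.uint8(16), np.uint8(48), np.uint8(203)), (np.uint8(14), np.uint8(60), np.uint8(192))]
```

```bash
cat > reg.py <<'E'
from h import *
def rect(c,img,z,s=1.):
    # 160x160 mm patch, 0.5 mm/px; rows: +x world upward, cols: -y rightward ; centred on (.531,-.117)
    c4=[(.531+.08,-.117+.08,z),(.531+.08,-.117-.08,z),(.531-.08,-.117-.08,z),(.531-.08,-.117+.08,z)]
    src=((proj(c,c4)+.5)*s-.5).astype(np.float32)
    H=cv2.getPerspectiveTransform(np.float32([(0,0),(320,0),(320,320),(0,320)]),src)
    return cv2.warpPerspective(img,H,(320,320),flags=cv2.INTER_CUBIC|cv2.WARP_INVERSE_MAP)
for c in('top','scene'):
    a=cv2.cvtColor(rect(c,cv2.imread(f'pics/{c}0.png'),.039,1.25),cv2.COLOR_BGR2GRAY)
    b=cv2.cvtColor(rect(c,optics.camera(c)[:,:,::-1].copy(),.051),cv2.COLOR_BGR2GRAY)
    mask=np.zeros((320,320),np.uint8); cv2.fillConvexPoly(mask,cv2.boxPoints(((160,160),(208,208),7.4)).astype(np.int32),255)
    res=[]
    for dx in range(-24,25,8):
        for dy in range(-24,25,8):
            W=np.float32([[1,0,dx],[0,1,dy]])
            try: cc,W=cv2.findTransformECC(a,b,W,cv2.MOTION_EUCLIDEAN,(3,80,1e-5),mask,5)
            except cv2.error: continue
            p=W@[160,160,1]; res.append((round(cc,3),round((160-p[1])*.5,1),round((160-p[0])*.5,1),round(-np.arctan2(W[1,0],W[0,0]),3)))
    res=sorted(set(res),reverse=True); print(c,'(cc, dx mm, dy mm, dyaw)',res[:5])
E
python3 reg.py
```

```text
top (cc, dx mm, dy mm, dyaw) [(0.924, np.float64(3.9), np.float64(-2.8), np.float32(0.036))]
scene (cc, dx mm, dy mm, dyaw) [(0.936, np.float64(5.3), np.float64(-3.2), np.float32(0.04))]
```

```bash
python3 - <<'E'
from h import *
a=cv2.resize(cv2.imread('pics/scene0.png'),(640,400),interpolation=cv2.INTER_AREA); b=optics.camera('scene')[:,:,::-1].copy()
a,b=[cv2.cvtColor(x,cv2.COLOR_BGR2GRAY) for x in(a,b)]
h=.054;c=R.from_euler('z',-.13).apply([(-h,h,0),(-h,-h,0),(h,-h,0)])+[.531,-.117,0]
P=np.vstack([c+[0,0,.033],(c+[0,0,.012])[::-1]]); q=proj('scene',P)
m=np.zeros(a.shape,np.uint8); cv2.fillPoly(m,[q.round().astype(np.int32)],255)
cc,W=cv2.findTransformECC(a,b,np.float32([[1,0,0],[0,1,0]]),cv2.MOTION_TRANSLATION,(3,80,1e-5),m,3)
print(cc,W,'mean diff',np.abs(a.astype(float)-b)[m>0].mean(),(m>0).sum())
# lay-down plan: rise, then to the right worktop/hob
print('edge',edgenow())
go(*edge(.428,-.0995,.10,-.15,.0)); go(*turner(.49,-.40,.09,-1.0,tz=.061,gx=-.007))
E
```

```text
0.9056745106308559 [[ 1.         0.         0.7252837]
 [ 0.         1.        -0.7331419]] mean diff 10.807920792079209 505
edge [ 0.43723011 -0.10249086  0.04170951]
slide [ 27.9   1.6 -26.1] twist [ 0.    -0.178 -0.   ] rows 0.9 1.4
slide [-233.3 -281.   -62.8] twist [-0.075 -0.167  0.848] rows 8.9 6.9
```

```bash
python3 - <<'E'
from h import *
print(cur()[0]); a=go(*edge(.437,-.1025,.13,-.15,0))
b=go(*turner(.5283,-.362,.10,-1.243,tz=.061,gx=-.007),a)
E
```

```text
[ 0.29021853 -0.08026715  0.13035882]
slide [ 24.   -0.  -57.3] twist [ 0.    -0.178 -0.   ] rows 1.5 1.4
slide [-287.8 -236.7   30. ] twist [0.    0.    1.093] rows 9.0 8.7
```

{"op": "drive_tool", "data": {
  "moves": [
    {"slide":[0,0,-40],"twist":[0,0,0],"claw":0},
    {"slide":[-5,0,-70],"twist":[0,-0.09,0],"claw":0},
    {"slide":[-5,0,-70],"twist":[0,-0.178,0],"claw":0},
    {"slide":[-5,0,-70],"twist":[0,-0.178,0],"claw":0},
    {"slide":[-5,0,-70],"twist":[0,-0.178,0],"claw":0}
  ]
}}

```text
t: 14.52
ee_pos: [0.3067, -0.0828, 0.1984]
eef_rot: [-0.001, 0.075, 0.997, -0.0]
contact_force: [-0.4, -0.2, -1.7]
opening: 0.0199
gripper_force: 118.2
```

```bash
python3 - <<'E'
from h import *
print(cur()[0],edgenow())
b=go(*turner(.5283,-.362,.10,-1.243,tz=.061,gx=-.007)); print(b[0])
E
```

```text
[ 0.30673765 -0.08281956  0.19841442] [ 0.46681286 -0.10715408  0.13718733]
slide [-257.8 -236.5   37.1] twist [-1.000e-03 -1.000e-03  1.092e+00] rows 8.4 8.7
[ 0.5260463  -0.35537272  0.161     ]
```

{"op": "drive_tool", "data": {
  "moves": [
    {"slide":[-258,-236,20],"twist":[0,0,1.092],"claw":0},
    {"slide":[-258,-236,20],"twist":[0,0,1.092],"claw":0},
    {"slide":[-258,-236,20],"twist":[0,0,1.092],"claw":0},
    {"slide":[-258,-236,20],"twist":[0,0,1.092],"claw":0},
    {"slide":[-258,-236,20],"twist":[0,0,1.092],"claw":0},
    {"slide":[-258,-236,20],"twist":[0,0,1.092],"claw":0},
    {"slide":[-258,-236,20],"twist":[0,0,1.092],"claw":0},
    {"slide":[-258,-236,37],"twist":[0,0,1.092],"claw":0},
    {"slide":[-258,-236,37],"twist":[0,0,1.092],"claw":0},
    {"slide":[-258,-236,37],"twist":[0,0,1.092],"claw":0},
    {"slide":[-258,-236,37],"twist":[0,0,1.092],"claw":0},
    {"slide":[-258,-236,37],"twist":[0,0,1.092],"claw":0}
  ]
}}

```text
t: 15.52
ee_pos: [0.5259, -0.3533, 0.1578]
eef_rot: [-0.004, 0.581, 0.814, 0.0]
contact_force: [-0.1, 0.3, -1.9]
opening: 0.0201
gripper_force: 118.3
```

```bash
python3 - <<'E'
from h import *
print(cur()[0],edgenow())
b=go(*turner(.5283,-.362,.008,-1.243,tz=.061,gx=-.007))
E
```

```text
[ 0.52588278 -0.35334417  0.15778774] [ 0.57808652 -0.50631039  0.09581111]
slide [-2.5 -0.1 88.8] twist [-0.004 -0.006  0.003] rows 2.1 0.1
```

{"op": "drive_tool", "data": {
  "moves": [
    {"slide":[-2,0,30],"twist":[0,0,0],"claw":0},
    {"slide":[-2,0,60],"twist":[0,0,0],"claw":0},
    {"slide":[-2,0,80],"twist":[-0.004,-0.006,0],"claw":0},
    {"slide":[-2,0,89],"twist":[-0.004,-0.006,0],"claw":0},
    {"slide":[-2,0,89],"twist":[-0.004,-0.006,0],"claw":0}
  ]
}}

```text
t: 15.93
ee_pos: [0.5256, -0.3542, 0.0694]
eef_rot: [0.0, 0.581, 0.814, 0.0]
contact_force: [-0.4, 0.4, -2.4]
opening: 0.02
gripper_force: 118.2
```

{"op": "drive_tool", "data": {
  "moves": [
    {"slide":[0,0,1],"twist":[0,0,0],"claw":0},
    {"slide":[0,0,2],"twist":[0,0,0],"claw":0},
    {"slide":[0,0,2],"twist":[0,0,0],"claw":0}
  ]
}}

```text
t: 16.18
ee_pos: [0.5284, -0.3572, 0.072]
eef_rot: [0.005, 0.582, 0.813, -0.0]
contact_force: [0.0, -0.2, -1.0]
opening: 0.0203
gripper_force: 118.3
```

{"op": "drive_tool", "data": {
  "moves": [
    {"slide":[0,0,1],"twist":[0,0,0],"claw":0},
    {"slide":[0,0,1],"twist":[0,0,0],"claw":0}
  ]
}}

```text
t: 16.35
ee_pos: [0.5278, -0.3569, 0.0701]
eef_rot: [0.004, 0.582, 0.813, -0.0]
contact_force: [-0.3, 0.6, -1.4]
opening: 0.0203
gripper_force: 118.3
```

{"op": "drive_tool", "data": {
  "moves": [
    {"slide":[0,0,1],"twist":[0,0,0],"claw":0},
    {"slide":[0,0,2],"twist":[0,0,0],"claw":0},
    {"slide":[0,0,2],"twist":[0,0,0],"claw":0},
    {"slide":[0,0,2],"twist":[0,0,0],"claw":0}
  ]
}}

```text
t: 16.68
ee_pos: [0.5274, -0.3566, 0.0671]
eef_rot: [0.003, 0.582, 0.813, -0.0]
contact_force: [1.6, -0.0, -0.9]
opening: 0.0198
gripper_force: 118.4
```

{"op": "drive_tool", "data": {
  "moves": [
    {"slide":[0,0,1],"twist":[0,0,0],"claw":0},
    {"slide":[0,0,1.5],"twist":[0,0,0],"claw":0},
    {"slide":[0,0,1.5],"twist":[0,0,0],"claw":0}
  ]
}}

```text
t: 16.93
ee_pos: [0.5277, -0.3569, 0.0665]
eef_rot: [0.004, 0.582, 0.813, -0.0]
contact_force: [-0.7, 1.6, 3.5]
opening: 0.0201
gripper_force: 119.2
```

Contact. Now I release slowly and rise.

{"op": "drive_tool", "data": {
  "moves": [
    {"slide":[0,0,0],"twist":[0,0,0],"claw":0.4},
    {"slide":[0,0,0],"twist":[0,0,0],"claw":0.6},
    {"slide":[0,0,0],"twist":[0,0,0],"claw":1},
    {"slide":[0,0,0],"twist":[0,0,0],"claw":1},
    {"slide":[0,0,0],"twist":[0,0,0],"claw":1},
    {"slide":[0,0,0],"twist":[0,0,0],"claw":1},
    {"slide":[0,0,-40],"twist":[0,0,0],"claw":1},
    {"slide":[0,0,-80],"twist":[0,0,0],"claw":1},
    {"slide":[0,0,-130],"twist":[0,0,0],"claw":1},
    {"slide":[0,0,-130],"twist":[0,0,0],"claw":1},
    {"slide":[0,0,-130],"twist":[0,0,0],"claw":1}
  ],
  "squeeze": 20
}}

```text
t: 17.85
ee_pos: [0.5291, -0.358, 0.2014]
eef_rot: [0.008, 0.582, 0.813, -0.001]
contact_force: [0.4, -1.0, -0.7]
opening: 0.0858
gripper_force: 0.0
```

```bash
python3 reg.py; python3 - <<'E'
from h import *
m=optics.camera_model('wrist'); im=optics.camera('wrist'); p=cur()[0]; print(p)
k=cv2.inRange(cv2.cvtColor(im,cv2.COLOR_RGB2HSV),(0,0,200),(180,40,255))
n,l,st,ce=cv2.connectedComponentsWithStats(k)
print([(st[i].tolist(),ce[i].round().tolist()) for i in range(1,n) if st[i][4]>400])
P=[(.075,.038,.002),(.075,-.038,.002),(.155,-.038,.002),(.155,.038,.002)]
print('expected flat',proj('wrist',R.from_euler('z',-1.243).apply(P)+[.5277+.007*.322,-.3569-.007*.947,.005],m).round().tolist())
E
```

```text
top (cc, dx mm, dy mm, dyaw) [(0.924, np.float64(3.9), np.float64(-2.8), np.float32(0.036)), (0.924, np.float64(3.9), np.float64(-2.8), np.float32(0.035))]
scene (cc, dx mm, dy mm, dyaw) [(0.937, np.float64(5.2), np.float64(-3.2), np.float32(0.041)), (0.937, np.float64(5.2), np.float64(-3.2), np.float32(0.04)), (0.936, np.float64(5.2), np.float64(-3.2), np.float32(0.039)), (0.327, np.float64(76.2), np.float64(74.9), np.float32(-1.415))]
[ 0.52607236 -0.35546003  0.19409964]
[([318, 75, 322, 116, 2688], [466.0, 124.0]), ([244, 251, 110, 115, 4214], [310.0, 287.0])]
expected flat [[355.0, 250.0], [283.0, 250.0], [285.0, 314.0], [352.0, 314.0]]
```

```bash
python3 -c "
from h import *
print(env.hand_in())"
```

```text
the job is handed in; nothing more can be done
None
```

The crispbread is on the stack, about 5 mm and 0.04 rad off the one below by camera, the turner lies flat on the hob, and the job is handed in; no verdict came back.

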